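# Put the corkscrew away under the latched sliding cover

### The job

Put the corkscrew away in the covered bay of the wooden bar organiser. The bay's white cover is latched: hold its red tab down while you slide the cover along its rails, all the way open over the other half, then lay the corkscrew on the cork floor of the bay, and slide the cover fully shut again until the red tab springs back up. Leave the jigger, the lime and the drinking glass beside the organiser where they stand.

Things in the scene. Friction and masses are not known exactly. Their poses are not given: they have to be found in the camera images.
- organiser: Wooden organiser, fixed: box 180 deep (x), 300 wide (y), walls 8, top face sloping up 25 deg to the back, from z 55 at x -90 to z 139 at x +90 (mm). Origin: centre of the box's underside on the worktop; x to its back, y left as one faces the slope, z up; it is turned so the slope faces front-right. Left half (y > 0): fixed panel. Grey rails at the face's lower and upper edge, 13 and 22 above it.
- shelf_edge (a point): Middle of the lower front edge of the organiser's fixed shelf, 252 mm above the worktop; shelf 300 wide (y), 12 thick, running from here back (organiser x +28 to +160). It hangs over the red tab: a tool pointing straight down cannot reach the tab. Lean the hand away from the shelf, best along the face's normal, 25 deg from vertical. Things on the shelf are fixed. Axes as the organiser's.
- cover (a joint): Slide of the white cover (170 up the slope, 150 wide, 4 thick, top 5 mm above the face) in m: 0 shut over the right bay, 0.140 fully open (moved to the organiser's +y, over the left half). About 1.5 N friction, plus up to 1 N from the tab; stays where left. Shut, the tab's tooth sits in a notch of the upper rail (3 mm play): it slides only while the tab is held 6 mm or more down.
- tab (a joint): Travel of the red release tab along the face's normal, m: 0 up, 0.008 fully down. Spring 2.4 N at the start, 5.6 N fully down. Once the cover is about 5 mm from shut the tooth is under the upper rail's lip, which keeps the tab 5 to 6 mm down by itself; it springs up only when the cover is shut again.
- tab_top (a point): Centre of the red tab's pressing surface, 42 mm up the slope by 50 along the slide. Up, it is 24 mm above the face. Axes: z the face's outward normal (25 deg from vertical, leaning to the organiser's -x), y the organiser's y (opening is +y), x up the slope. It lies between two white thumb stops (see stop_open); a closed fingertip stands on it and pushes the cover by a stop either way.
- stop_open (a point): On the cover: middle of the top edge of the inner face of the left (+y) thumb stop, pushed to open. Each white stop is 44 mm long up the slope, 8 thick, upright on the cover, inner face 30 mm from the tab's centre along y (60 mm free between the two), top 6 mm above the tab's surface when up and 14 when fully down. The right stop, pushed to shut, is its mirror image. Axes as tab_top.
- bay (a point): Centre of the right bay's cork floor (at its surface, 22 mm above the worktop); axes as the organiser's. Inside the bay is 164 mm (x) by 138 mm (y); with the cover open its mouth between the rails is free over 140 mm in x. Above this point the face is 75 mm higher than the floor; at the front wall 33 mm higher. Wall cabinets hang 450 mm over the worktop, from world x 585 mm back.
- corkscrew: T-handle corkscrew lying flat on the worktop right of the organiser, 100 x 85 x 25 mm, about 80 g. Origin: centre of its outline at the underside. The brown wooden handle is a rod of 24 mm diameter, 100 mm long, along its x, with its axis at y = -31 mm, 13 mm above the underside; the steel worm runs from the handle's middle along +y to y = +43 mm.
- jigger: Brass double jigger standing upright, 44 mm across, 78 mm high; origin at the centre of its underside. Bystander, loose.
- lime: Green lime lying on the worktop, 57 x 48 x 48 mm; origin at the centre of its underside. Bystander, loose, may roll.
- glass: Clear drinking glass standing at the back, right of the organiser, 81 mm across, 93 mm high; origin at the centre of its underside. Bystander, loose.
There are look-alikes about, which are no part of the job. What is shaped like the corkscrew but turquoise is not meant.

How it is judged:
On the way, in this order (a step that is already met when the one before it is completed fails the run):
1. the cover has been slid open (at least 125 mm) (value of joint cover above 0.125 m), for 0.2 s.
2. the corkscrew lies in the right bay, let go, with the cover still open (value of joint cover above 0.1 m and z of corkscrew in the frame of bay below 0.04 m and x of corkscrew in the frame of bay between -0.08 and 0.08 m and y of corkscrew in the frame of bay between -0.07 and 0.07 m and contact force between corkscrew and the fingers below 0.05 N), for 0.2 s.
At the end, for the whole second after the job is handed in: The cover is shut (joint below 5 mm) and latched (tab within 2 mm of fully up), and the corkscrew rests inside the right bay (its origin within the bay's walls and less than 40 mm above the cork floor) (value of joint cover below 0.005 m and value of joint tab below 0.002 m and z of corkscrew in the frame of bay between -0.01 and 0.04 m and x of corkscrew in the frame of bay between -0.08 and 0.08 m and y of corkscrew in the frame of bay between -0.07 and 0.07 m and linear speed of corkscrew below 0.02 m/s); the robot touches nothing.
It fails at once if the jigger is moved more than 30 mm or tipped (distance of jigger from where it was at the start of the episode above 0.03 m or angle between jigger's own z axis and vertical above 0.5 rad).
It fails at once if the lime is moved more than 40 mm (distance of lime from where it was at the start of the episode above 0.04 m).
It fails at once if the glass is moved more than 30 mm or tipped (distance of glass from where it was at the start of the episode above 0.03 m or angle between glass's own z axis and vertical above 0.5 rad).
It also fails if it takes over 72 s, if anything falls off the work surface, if the arm or the gripper's body presses on something with over 40 N, if the wrist force passes 120 N, or if a joint passes its speed limit or range.

### The arm

A 7-joint arm with a two-finger parallel gripper is mounted at the origin on a cart in front of the work surface, level with it; the furniture and walls round the work are solid. World frame = base frame: x ahead of the robot, y to its left, z up, the work surface at z = 0. Lengths are in m, angles in rad, forces in N, time in s.
With the tool pointing down it reaches from about 0.425 to 0.925 m from the base axis. Payload 6.8 kg.
Tool frame: the origin (TCP) lies at the very end of the fingers, on their centre line; the grasp point (between the pads) lies 19 mm behind it; z points along the fingers, y is the line along which they close (so a half turn about z gives the same grasp; the last joint's range is limited). The gripper opens to 85 mm and grips with 20 to 120 N. Pads are 22 mm wide; open, the fingers measure 114 mm over their backs; the gripper's body (76 mm by 85 mm) begins 54 mm behind the grasp point. The pads swing forward as they close: fully open they stand 13 mm farther back than shut.
Start: joints at [1.234, 0.477, 0.022, 1.555, -0.011, 1.109, -0.083], TCP at [0.153, -0.657, 0.231] pointing down, gripper open.
Joint ranges: [-2.96, 2.96], [-0.34, 2.1], [-1.41, 1.46], [0.24, 2.44], [-1.37, 4.51], [0.17, 1.92], [-2.96, 2.96]. Speed limits (rad/s): [2.39, 2.39, 3.14, 3.14, 3.14, 3.14, 3.14].

### API

Orientations are given as a rotation vector (axis times angle).
In Python, from bench import status, eyes, r gives the robot as it stands.
- The arm moves only by the shell command python3 -m crank 'ROWS' [OPENING] [FORCE]. ROWS is JSON, a list of rows, each a list of 6 numbers: the shift along the tool's x, y, z normalised to -1 to 1, where 1 is 0.02 m, then the turn, a rotation vector about the tool's x, y, z normalised to -1 to 1, where 1 is 45 degrees. A call has 1 to 12 rows; each row shifts and turns the commanded pose from where the row before left it, along the tool's axes as they then stand; what a row does not reach is not made up. A row lasts 1/10 s, in which the tool goes at most 50 mm and 8.59 degrees, less where a joint would pass 70% of its speed; a pose out of reach is approached as far as the arm can. A call with a number of a shift or a turn outside -1 to 1 is refused whole. A call with a gripper value outside its range is refused whole. OPENING is the opening, from 0 (shut) to 1 (fully open), set as the call begins (- or left out, the last holds). The fingers move at their own pace and stop on an object; FORCE is the grip in N (left out, the last holds). Time passes only in rows, so rows that do not move let the fingers close. It gives the time, the measured TCP pose, the force, the opening and the grip force at its end, in the units of the state.
- status.get_obs(): the state, without advancing time (a new reading comes with each control period).
- eyes.grab_frame(name): name is "side" or "top" or "wrist"; returns a dict with "image" (420x560x3 uint8, red, green, blue), "depth" (420x560 float32, m along the optical axis (not along the pixel's ray), 0 where there is no reading), "fovy" (degrees; the focal length in pixels is half the picture's height over the tangent of half this angle, whatever the lens; pixels are square), "cx", "cy" (the principal point, pixels), "k1" (the pictures are not rectified: a ray, as slopes to the right and down, at radius r is drawn at 1 + k1 r^2 times it, then the intrinsics apply), "world_to_cam" (4x4, takes a point from world to camera coordinates). Camera axes: x right, y up, looking along -z (the intrinsics and any distortion apply to the point x, -y, -z); pixel columns grow to the right and rows downward; lengths in m; the calibration is good to about 2 mm. A picture is of the moment at which its call begins.
- r.hand_in(): hands the job in; it is judged then, once.
The state is a dict: "clock": time; "joints": joint angles; "qvel": joint speeds; "tau": joint torques, N m; "tcp_pos": TCP position; "orientation": TCP orientation; "contact_force": force on the tool from outside, world axes, zero at the start; "moment": the same for the moment, N m; "grip_width": finger opening in m; "gripper_force": force on a finger pad.
Only numpy, scipy, OpenCV 4.12 (cv2) and the standard library are available. Lean on these libraries where they do the work, as an engineer would, in place of code of your own. Each camera call takes 0.05 s, during which the arm holds its last target. There are 200 camera calls.

## Working session

There is one attempt and no reset: what is moved stays moved. The work goes in short steps, Python scripts to look and compute and a shell command to move; the robot and the scene stay as the last step left them, time stands still between calls to the robot, and variables do not carry over. Pictures are saved under pics/ and viewed, at most 13 in all, crops included, and the job is handed in when it is done.

```bash
ls; mkdir -p pics; cat > h.py <<'E'
import numpy as np, cv2
from bench import status, eyes, r
from scipy.spatial.transform import Rotation as R
def grab(n):
    f=eyes.grab_frame(n); f['f']=210/np.tan(np.radians(f['fovy'])/2); return f
def K(f): return np.array([[f['f'],0,f['cx']],[0,f['f'],f['cy']],[0,0,1.]])
def ray(f,uv):
    uv=np.asarray(uv,float).reshape(-1,1,2)
    p=cv2.undistortPoints(uv,K(f),np.array([f['k1'],0,0,0.])).reshape(-1,2)
    M=np.linalg.inv(f['world_to_cam'])
    d=np.c_[p[:,0],-p[:,1],-np.ones(len(p))]@M[:3,:3].T
    return M[:3,3],d
def onz(f,uv,z):
    o,d=ray(f,uv); return o+d*((z-o[2])/d[:,2])[:,None]
def dep(f,uv):
    uv=np.asarray(uv).reshape(-1,2).astype(int); o,d=ray(f,uv)
    return o+d*f['depth'][uv[:,1],uv[:,0]][:,None]
def proj(f,P):
    P=np.asarray(P,float).reshape(-1,3); c=P@f['world_to_cam'][:3,:3].T+f['world_to_cam'][:3,3]
    s=c[:,:2]/-c[:,2:]*[1,-1]; s=s*(1+f['k1']*(s**2).sum(1))[:,None]
    return s*f['f']+[f['cx'],f['cy']]
def save(f,name,crop=None,k=1):
    im=f['image'][:,:,::-1]
    if crop: im=im[crop[1]:crop[3],crop[0]:crop[2]]
    cv2.imwrite('pics/'+name,cv2.resize(im,None,fx=k,fy=k,interpolation=cv2.INTER_CUBIC))
E
python3 - <<'E'
from h import *
for n in ['top','side']:
    f=grab(n); save(f,n+'.png'); print(n,f['fovy'],f['k1'],np.linalg.inv(f['world_to_cam']).round(3).tolist())
    np.save(n+'.npy',f,allow_pickle=True)
s=status.get_obs(); print(s)
E
```

```text
pics
top 44.46861695590155 -0.12045366529488695 [[-0.019, 0.995, -0.102, 0.407], [-1.0, -0.018, 0.005, -0.164], [0.003, 0.102, 0.995, 1.629], [0.0, 0.0, 0.0, 1.0]]
side 47.94049467023526 -0.1250620315434377 [[1.0, -0.019, -0.004, 0.52], [0.01, 0.682, -0.732, -1.079], [0.016, 0.731, 0.682, 1.032], [0.0, 0.0, 0.0, 1.0]]
{'clock': 0.1, 'joints': array([ 1.23388759,  0.47771275,  0.02234327,  1.55633038, -0.011513  ,
        1.10927869, -0.08308455]), 'qvel': array([-0.00130553, -0.00211851,  0.00038527, -0.00262707,  0.00013827,
       -0.00345405, -0.00089299]), 'tau': array([ 3.27369176e-03, -5.97758102e+01,  1.61342606e+00, -2.81954670e+01,
        1.28585685e-02,  5.05365766e-03, -1.85946158e-05]), 'tcp_pos': array([ 0.15297877, -0.65690606,  0.23043545]), 'orientation': array([-3.11948553e+00, -3.58494372e-01,  4.49177250e-04]), 'contact_force': array([-0.71733258, -0.16809624,  0.48153705]), 'moment': array([0.03121859, 0.04252491, 0.0001049 ]), 'gripper_force': 0.0, 'grip_width': 0.08536496564242996}
```

View pics/top.png

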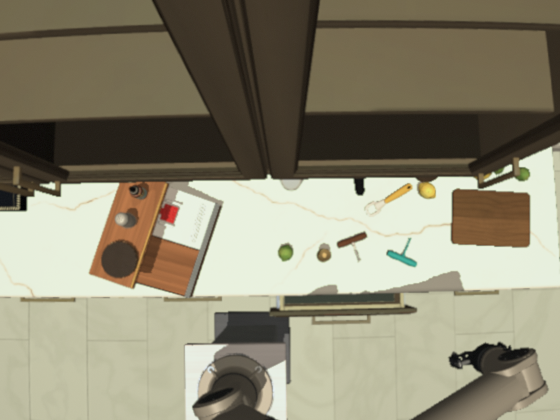

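View pics/side.png

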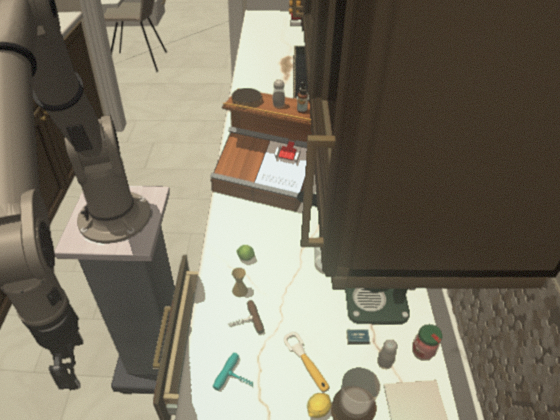

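The top view shows the organiser at left, with its red tab at (170,213), white cover at (195,220) and shelf at (130,230). Lime is at (286,253) and jigger at (324,254). There are two corkscrews: brown at (352,240), worm to (357,260), and turquoise at (402,257). The brown-handled one is the one described. I'll confirm that in an enlarged crop.

```bash
python3 - <<'E'
from h import *
t=np.load('top.npy',allow_pickle=True).item(); s=np.load('side.npy',allow_pickle=True).item()
a=cv2.resize(t['image'][170:310,80:240,::-1],(480,420),interpolation=2)
b=cv2.resize(t['image'][215:285,270:430,::-1],(480,210),interpolation=2) if 0 else cv2.resize(t['image'][225:275,270:380,::-1],(396,180),interpolation=2)
c=cv2.resize(s['image'][80:220,200:320,::-1],(360,420),interpolation=2)[:, :320]
im=np.zeros((600,800,3),np.uint8); im[:420,:480]=a; im[:420,480:800]=c; im[420:,:396]=b
im[420:,400:760]=cv2.resize(s['image'][290:350,220:340,::-1],(360,180),interpolation=2)
cv2.imwrite('pics/c1.png',im)
for f,n in((t,'top'),(s,'side')):
    i=f['image'].astype(int); m=(i[...,0]>150)&(i[...,1]<60)&(i[...,2]<60)
    m=m.astype(np.uint8); k,l,st,ce=cv2.connectedComponentsWithStats(m)
    for j in range(1,k):
        if st[j,4]>8: print(n,st[j],ce[j].round(1),dep(f,ce[j]).round(3))
E
```

```text
top [166 206  11  16  84] [171.2 213.6] [[0.552 0.17  0.133]]
```

View pics/c1.png

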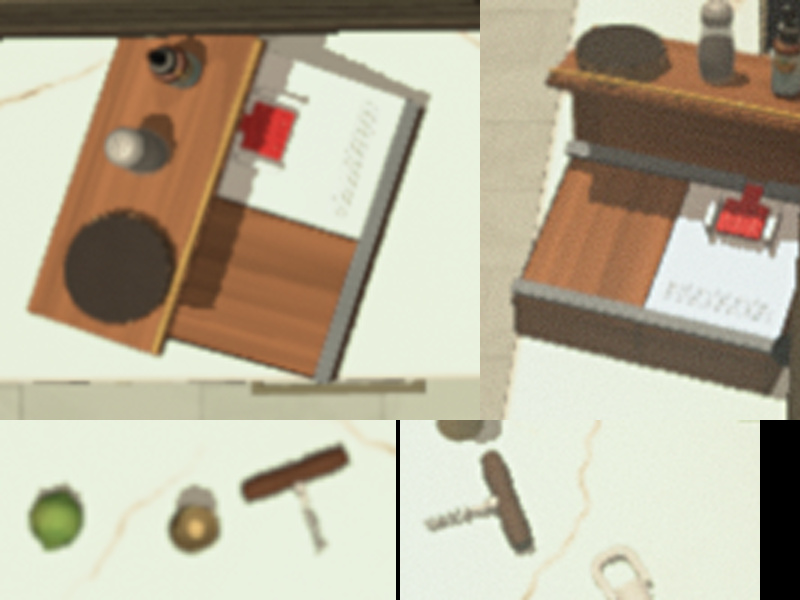

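The crop confirms the brown T-handle with a steel worm at top px ≈(352,240). The tab's red pad, between two white stops, is at top px ≈(171,213).

```bash
python3 - <<'E'
from h import *
t=np.load('top.npy',allow_pickle=True).item(); s=np.load('side.npy',allow_pickle=True).item()
A=lambda q:[(80+x/3,170+y/3) for x,y in q]
S=lambda q:[(200+(x-480)/3,80+y/3) for x,y in q]
sh=onz(t,A([(266,38),(161,355)]),.264); d=sh[1]-sh[0]; print('shelf',sh.round(3),np.linalg.norm(d),np.degrees(np.arctan2(d[1],d[0])))
ra=onz(t,A([(428,97),(330,381)]),.067); d=ra[1]-ra[0]; print('rail',ra.round(3),np.linalg.norm(d),np.degrees(np.arctan2(d[1],d[0])))
se=onz(s,S([(549,80)]),.264); print('side shelf near-left corner',se.round(3))
print('side rail L',onz(s,S([(514,288)]),.067).round(3), onz(s,S([(515,333)]),0).round(3),onz(s,S([(772,392)]),0).round(3))
# triangulate tab
i=s['image'].astype(int); m=(i[...,0]>130)&(i[...,1]<70)&(i[...,2]<70); m[:130]=0;m[180:]=0
v,u=np.nonzero(m); print(u.min(),u.max(),v.min(),v.max())
# red pad only
p1=np.mean(A([(248,100),(296,104),(288,160),(244,148)]),0); p2=np.mean(S([(724,208),(773,213),(767,240),(718,232)]),0)
o1,d1=ray(t,p1);o2,d2=ray(s,p2)
x=np.linalg.lstsq(np.c_[d1[0],-d2[0]],o2-o1,rcond=None)[0]
print('tab',p1,p2,o1+d1[0]*x[0],o2+d2[0]*x[1])
# corkscrew
B=lambda q:[(270+x/3.6,225+(y-420)/3.6) for x,y in q]
C=lambda q:[(220+(x-400)/3,290+(y-420)/3) for x,y in q]
h=onz(t,B([(244,492),(348,456),(321,550)]),.013); h2=onz(s,C([(489,455),(526,548),(428,525)]),.013)
for q in(h,h2):
    e=q[0]-q[1]; print('cork',q.round(4).tolist(),(q[:2].mean(0)).round(4),np.linalg.norm(e),np.degrees(np.arctan2(e[1],e[0])))
print('jig,lime',onz(t,B([(194,520)]),.07),onz(t,B([(56,518)]),.024))
E
```

```text
shelf [[0.622 0.148 0.264]
 [0.34  0.242 0.264]] 0.297492143750722 161.5573032797591
rail [[0.589 0.025 0.067]
 [0.302 0.127 0.067]] 0.3038667743989261 160.44003061273804
side shelf near-left corner [[0.344 0.24  0.264]]
side rail L [[0.304 0.133 0.067]] [[0.299 0.136 0.   ]] [[0.587 0.046 0.   ]]
281 294 142 159
tab [169.66666667 212.66666667] [288.5        154.41666667] [0.55382465 0.1750761  0.12859419] [0.55535748 0.17515373 0.12876168]
cork [[0.4532, -0.3294, 0.013], [0.4828, -0.4217, 0.013], [0.4012, -0.3954, 0.013]] [ 0.468  -0.3755  0.013 ] 0.09698980141468037 107.77628998933602
cork [[0.4533, -0.3282, 0.013], [0.4891, -0.4233, 0.013], [0.4054, -0.4026, 0.013]] [ 0.4712 -0.3757  0.013 ] 0.10166383437815976 110.65713674023692
jig,lime [[ 0.42885087 -0.28074192  0.07      ]] [[ 0.43355727 -0.16469282  0.024     ]]
```

```bash
cat >> h.py <<'E'
ang=np.radians(71.2); ex=np.array([np.cos(ang),np.sin(ang),0]); ey=np.array([-np.sin(ang),np.cos(ang),0]); ez=np.array([0,0,1.])
O=np.array([.472,.1685,0])
c,s_=np.cos(np.radians(25)),np.sin(np.radians(25))
N=c*ez-s_*ex; U=c*ex+s_*ez
Rp=np.c_[U,-ey,-N]         # pressing orientation
def down(deg):             # tool straight down, tool y at deg
    a=np.radians(deg); y=np.array([np.cos(a),np.sin(a),0]); return np.c_[np.cross(y,-ez),y,-ez]
def org(p): p=np.asarray(p)-O; return np.array([p@ex,p@ey,p[2]])
def w(x,y,z): return O+x*ex+y*ey+z*ez
def face(x): return .055+(x+.09)*np.tan(np.radians(25))
def plan(P,Rt=None,P0=None,R0=None):
    o=status.get_obs(); P0=o['tcp_pos'] if P0 is None else np.array(P0); R0=R.from_rotvec(o['orientation']).as_matrix() if R0 is None else R0
    Rt=R0 if Rt is None else Rt
    t=np.degrees(R.from_matrix(R0.T@Rt).as_rotvec())/45; d=(np.array(P)-P0)/.02
    print('turn',t.round(3),'rows',np.ceil(np.linalg.norm(t)/.188),'| shift before turn',(R0.T@d).round(2),'after turn',(Rt.T@d).round(2),'len',np.linalg.norm(d).round(1))
E
python3 - <<'E'
from h import *
T=np.array([.5545,.175,.131]); print(org(T))
xt=.035; print('model tab', w(xt,-.075,face(xt+.01)+.022))
W1=[.46,-.35,.27]; plan(W1)
P=T+.12*N; print(P); plan(P,Rp,W1)
E
```

```text
[ 0.03274014 -0.07600384  0.131     ]
model tab [0.55427799 0.1774628  0.13995153]
turn [0. 0. 0.] rows 0.0 | shift before turn [ 18.43 -11.47  -1.96] after turn [ 18.43 -11.47  -1.96] len 21.8
[0.53815656 0.12699145 0.23975693]
turn [ 0.28   0.506 -1.27 ] rows 8.0 | shift before turn [  9.22 -22.34   1.55] after turn [20.96 -3.99 11.44] len 24.2
```

```bash

python3 -m crank '[[0.84,-0.52,-0.09,0,0,0],[0.84,-0.52,-0.09,0,0,0],[0.84,-0.52,-0.09,0,0,0],[0.84,-0.52,-0.09,0,0,0],[0.84,-0.52,-0.09,0,0,0],[0.84,-0.52,-0.09,0,0,0],[0.84,-0.52,-0.09,0,0,0],[0.84,-0.52,-0.09,0,0,0],[0.84,-0.52,-0.09,0,0,0],[0.84,-0.52,-0.09,0,0,0],[0.84,-0.52,-0.09,0,0,0]]' 0.6 40
python3 -m crank '[[0.84,-0.52,-0.09,0,0,0],[0.84,-0.52,-0.09,0,0,0],[0.84,-0.52,-0.09,0,0,0],[0.84,-0.52,-0.09,0,0,0],[0.84,-0.52,-0.09,0,0,0],[0.84,-0.52,-0.09,0,0,0],[0.84,-0.52,-0.09,0,0,0],[0.84,-0.52,-0.09,0,0,0],[0.84,-0.52,-0.09,0,0,0],[0.84,-0.52,-0.09,0,0,0],[0.84,-0.52,-0.09,0,0,0]]'
python3 - <<'E'
from h import *
f=grab('wrist'); save(f,'w1.png'); print(np.linalg.inv(f['world_to_cam']).round(3).tolist()); np.save('w1.npy',f,allow_pickle=True)
E
```

```text
clock: 1.2
tcp_pos: [0.3092, -0.5015, 0.2514]
orientation: [-3.12, -0.362, -0.001]
contact_force: [-0.4, -0.5, -0.1]
grip_width: 0.051
gripper_force: 0.0
clock: 2.3
tcp_pos: [0.4623, -0.3478, 0.2712]
orientation: [-3.12, -0.362, -0.001]
contact_force: [-0.2, -0.7, -0.3]
grip_width: 0.051
gripper_force: 0.0
[[0.228, 0.94, 0.253, 0.526], [-0.974, 0.22, 0.06, -0.332], [0.001, -0.26, 0.966, 0.415], [0.0, 0.0, 0.0, 1.0]]
```

View pics/w1.png

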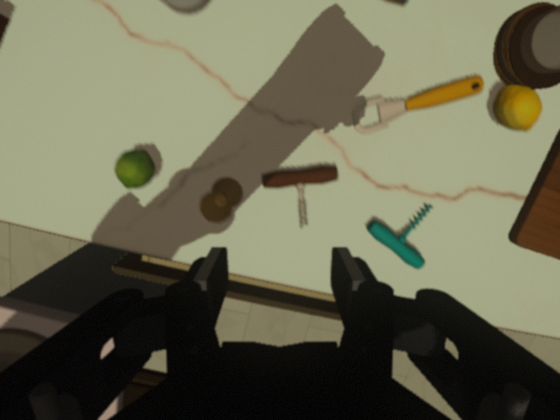

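The wrist view shows the brown corkscrew's handle from (263,180) to (337,173), with the worm tip at (304,226). Jigger is at (221,200) and lime at (135,168). Next I'll turn and go to the tab.

```bash

python3 - <<'E'
from h import *
f=np.load('w1.npy',allow_pickle=True).item()
q=onz(f,[(263,180),(337,173),(304,226)],.013); e=q[0]-q[1]; print(q.round(4).tolist(),q[:2].mean(0),np.linalg.norm(e),np.degrees(np.arctan2(e[1],e[0])))
print(onz(f,[(214,207)],.0))
plan([.538,.127,.240],Rp)
E
python3 -m crank '[[0,0,0,0.035,0.063,-0.159],[0,0,0,0.035,0.063,-0.159],[0,0,0,0.035,0.063,-0.159],[0,0,0,0.035,0.063,-0.159],[0,0,0,0.035,0.063,-0.159],[0,0,0,0.035,0.063,-0.159],[0,0,0,0.035,0.063,-0.159],[0,0,0,0.035,0.063,-0.159]]' 0
python3 -m crank '[[0.87,-0.17,0.44,0,0,0],[0.87,-0.17,0.44,0,0,0],[0.87,-0.17,0.44,0,0,0],[0.87,-0.17,0.44,0,0,0],[0.87,-0.17,0.44,0,0,0],[0.87,-0.17,0.44,0,0,0],[0.87,-0.17,0.44,0,0,0],[0.87,-0.17,0.44,0,0,0],[0.87,-0.17,0.44,0,0,0],[0.87,-0.17,0.44,0,0,0]]'
python3 -c "
from h import *
plan([.538,.127,.240],Rp)"
```

```text
[[0.4559, -0.3271, 0.013], [0.4874, -0.4203, 0.013], [0.4061, -0.3961, 0.013]] [ 0.47162228 -0.37371567  0.013     ] 0.09836588037872165 108.67747951504796
[[ 0.40056684 -0.26810691  0.        ]]
turn [ 0.28   0.503 -1.261] rows 8.0 | shift before turn [  9.03 -22.07   1.63] after turn [20.62 -4.16 11.36] len 23.9
clock: 3.15
tcp_pos: [0.4612, -0.3493, 0.2713]
orientation: [-2.305, -1.665, -0.512]
contact_force: [-0.5, -0.5, 0.2]
grip_width: 0.0
gripper_force: 0.0
clock: 4.15
tcp_pos: [0.4917, -0.1537, 0.2641]
orientation: [-2.312, -1.658, -0.51]
contact_force: [-0.0, 0.4, -0.6]
grip_width: 0.0002
gripper_force: 0.0
turn [-0.001  0.003  0.002] rows 1.0 | shift before turn [12.23 -2.31  6.99] after turn [12.21 -2.33  7.02] len 14.3
```

```bash

python3 -m crank '[[0.94,-0.18,0.5,0,0,0],[0.94,-0.18,0.5,0,0,0],[0.94,-0.18,0.5,0,0,0],[0.94,-0.18,0.5,0,0,0],[0.94,-0.18,0.5,0,0,0],[0.94,-0.18,0.5,0,0,0],[0.94,-0.18,0.5,0,0,0],[0.94,-0.18,0.5,0,0,0],[0.94,-0.18,0.5,0,0,0],[0.94,-0.18,0.5,0,0,0],[0.94,-0.18,0.5,0,0,0],[0.94,-0.18,0.5,0,0,0]]'
python3 - <<'E'
from h import *
f=grab('wrist'); save(f,'w2.png'); np.save('w2.npy',f,allow_pickle=True)
i=f['image'].astype(int); m=((i[...,0]>1.8*i[...,1]+20)&(i[...,0]>1.8*i[...,2]+20)).astype(np.uint8)
k,l,st,ce=cv2.connectedComponentsWithStats(m)
for j in range(1,k):
    if st[j,4]>200: print(st[j],ce[j].round(1),dep(f,ce[j]).round(3))
E
```

```text
clock: 5.35
tcp_pos: [0.5322, 0.1021, 0.2501]
orientation: [-2.312, -1.658, -0.51]
contact_force: [0.6, 0.6, 0.2]
grip_width: 0.0
gripper_force: 0.0
[ 247  126   54   72 2879] [273.3 168.5] [[0.554 0.183 0.143]]
```

View pics/w2.png

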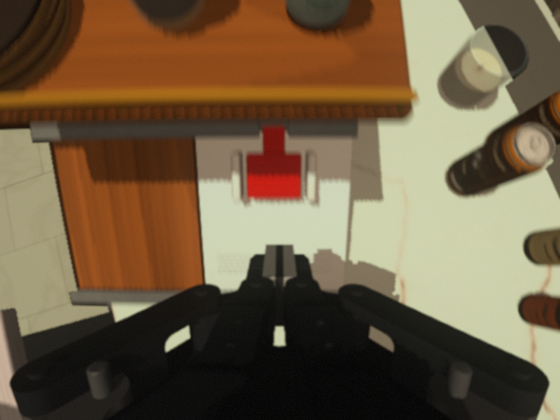

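The wrist view shows the red pad from (247,155) to (301,198), the stops at (237,178) and (311,178), and the shelf's front edge at row ~105.

```bash
python3 - <<'E'
from h import *
f=np.load('w2.npy',allow_pickle=True).item()
q=dep(f,[(274,177),(250,160),(298,160),(250,194),(298,194),(237,165),(311,165),(220,230),(330,230)]);
for p in q: print(p.round(4),(org(p)*1000).round(1), 'h above face',((p-w(0,0,face(0)))@N*1000).round(1),'up',((p-w(0,0,face(0)))@U*1000).round(1))
o=status.get_obs();print(org(o['tcp_pos']),(o['tcp_pos']-w(0,0,face(0)))@N)
E
```

```text
[0.5526 0.1758 0.1393] [ 32.9 -73.9 139.3] h above face 24.5 up 47.7
[0.5368 0.1961 0.1451] [ 47.  -52.4 145.1] h above face 23.8 up 63.0
[0.5776 0.1822 0.1452] [ 47.  -95.5 145.2] h above face 23.9 up 63.0
[0.527  0.1693 0.1328] [ 18.5 -51.8 132.8] h above face 24.6 up 31.9
[0.569  0.1554 0.1315] [ 18.8 -96.1 131.5] h above face 23.3 up 31.7
[0.5244 0.1941 0.149 ] [ 41.1 -41.4 149. ] h above face 29.8 up 59.2
[0.5859 0.1726 0.1507] [  40.6 -106.5  150.7] h above face 31.6 up 59.5
[0.4857 0.152  0.0974] [-11.2 -18.3  97.4] h above face 5.1 up -9.9
[0.592  0.1159 0.0974] [ -11.1 -130.6   97.4] h above face 5.0 up -9.9
[-0.03960105 -0.07670171  0.2505186 ] 0.1559005176485316
```

```bash
cat >> h.py <<'E'
def slope(u,y,h): return w(0,0,face(0))+u*U+y*ey+h*N
def sl(p): p=np.asarray(p)-w(0,0,face(0)); return (np.array([p@U,p@ey,p@N])*1000).round(1)
E
python3 -c "
from h import *
plan(slope(.039,-.074,.030),Rp)
x=status.get_obs();print(sl(x['tcp_pos']))"
```

```text
turn [-0.004  0.     0.007] rows 1.0 | shift before turn [ 0.5  -0.11  6.3 ] after turn [ 0.5  -0.14  6.3 ] len 6.3
[ 29.  -76.7 155.9]
```

Down to 6 mm above the pad, then press 13.5 mm (7.5 mm of tab travel).

```bash

python3 -m crank '[[0.07,-0.02,0.9,0,0,0],[0.07,-0.02,0.9,0,0,0],[0.07,-0.02,0.9,0,0,0],[0.07,-0.02,0.9,0,0,0],[0.07,-0.02,0.9,0,0,0],[0.07,-0.02,0.9,0,0,0],[0.07,-0.02,0.9,0,0,0],[0,0,0,0,0,0]]'
python3 -m crank '[[0,0,0.16,0,0,0],[0,0,0.17,0,0,0],[0,0,0.17,0,0,0],[0,0,0.17,0,0,0],[0,0,0,0,0,0],[0,0,0,0,0,0]]'
python3 -c "
from h import *
x=status.get_obs();print(sl(x['tcp_pos']),x['contact_force']@N,x['contact_force'])"
```

```text
clock: 6.2
tcp_pos: [0.5479, 0.1615, 0.1382]
orientation: [-2.309, -1.658, -0.506]
contact_force: [-0.3, -0.5, -0.5]
grip_width: 0.0001
gripper_force: 0.0
clock: 6.8
tcp_pos: [0.552, 0.1649, 0.1282]
orientation: [-2.313, -1.658, -0.511]
contact_force: [-0.2, -1.0, 4.5]
grip_width: 0.0001
gripper_force: 2.1
[ 33.4 -76.9  18.9] 4.544700197550889 [-0.24418965 -1.0026675   4.53521894]
```

```bash

python3 -m crank '[[0,0,0.1,0,0,0],[0,0,0.1,0,0,0],[0,0,0,0,0,0]]'
python3 -c "
from h import *
x=status.get_obs();print(sl(x['tcp_pos']),x['contact_force']@N,x['contact_force'])"
```

```text
clock: 7.1
tcp_pos: [0.5526, 0.166, 0.1253]
orientation: [-2.313, -1.658, -0.511]
contact_force: [-6.4, -6.6, 18.0]
grip_width: 0.0
gripper_force: 10.1
[ 33.4 -77.1  15.7] 19.84765962873382 [-6.40417645 -6.62482072 18.01268872]
```

```bash

python3 -m crank '[[0,0,-0.04,0,0,0],[0,-0.3,0,0,0,0],[0,-0.5,0,0,0,0],[0,-0.6,0,0,0,0],[0,-0.6,0,0,0,0],[0,-0.6,0,0,0,0],[0,0,0,0,0,0]]'
python3 -c "
from h import *
x=status.get_obs();print(sl(x['tcp_pos']),x['contact_force']@N,x['contact_force']@ey)
f=grab('wrist');save(f,'w3.png')"
```

```text
clock: 7.8
tcp_pos: [0.5021, 0.183, 0.1254]
orientation: [-2.312, -1.659, -0.51]
contact_force: [-1.9, -3.5, 11.5]
grip_width: -0.0001
gripper_force: 5.9
[ 33.3 -23.9  15.9] 12.095956894333668 0.6799277823108336
```

View pics/w3.png

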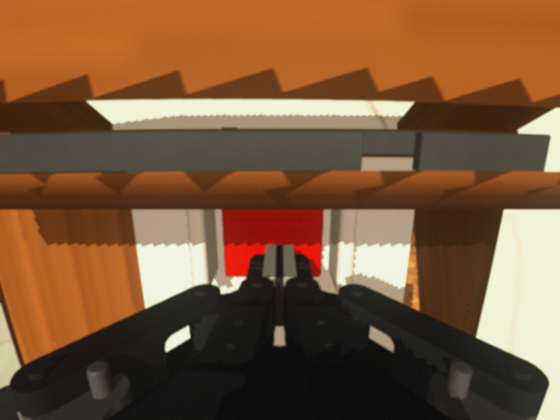

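The cover is moving with the fingertip: the bay opening shows at the right (460,270) and the notch at (388,160). I'll carry on.

```bash

python3 -m crank '[[0,-0.5,0,0,0,0],[0,-0.6,0,0,0,0],[0,-0.6,0,0,0,0],[0,-0.6,0,0,0,0],[0,-0.6,0,0,0,0],[0,-0.6,0,0,0,0],[0,-0.6,0,0,0,0],[0,-0.4,0,0,0,0],[0,0,0,0,0,0]]'
python3 -c "
from h import *
x=status.get_obs();print(sl(x['tcp_pos']),x['contact_force']@N,x['contact_force']@ey)"
python3 -m crank '[[0,-0.3,0,0,0,0],[0,-0.3,0,0,0,0],[0,-0.2,0,0,0,0],[0,0,0,0,0,0]]'
python3 -c "
from h import *
x=status.get_obs();print(sl(x['tcp_pos']),x['contact_force']@N,x['contact_force']@ey)"
```

```text
clock: 8.75
tcp_pos: [0.4181, 0.2116, 0.1255]
orientation: [-2.313, -1.658, -0.513]
contact_force: [-0.5, -5.6, 12.9]
grip_width: 0.0002
gripper_force: 6.5
[33.3 64.9 15.9] 14.003191534779123 -1.3553612214665627
clock: 9.15
tcp_pos: [0.4042, 0.2168, 0.1257]
orientation: [-2.314, -1.657, -0.516]
contact_force: [2.0, -4.1, 9.1]
grip_width: 0.0001
gripper_force: 4.8
[33.8 79.7 16. ] 9.641349653417652 -3.214371099490977
```

```bash

python3 -m crank '[[0,-0.2,0,0,0,0],[0,-0.2,0,0,0,0],[0,0,0,0,0,0]]'
python3 -c "
from h import *
x=status.get_obs();print(sl(x['tcp_pos']),x['contact_force']@N,x['contact_force']@ey)
f=grab('side')
i=f['image'].astype(int); m=((i[...,0]>2*i[...,1]+40)&(i[...,0]>130)); m[:120]=0;m[185:]=0
v,u=np.nonzero(m); print(u.min(),u.max(),v.min(),v.max())
save(f,'s2.png',(200,80,330,210),4)"
```

```text
clock: 9.45
tcp_pos: [0.4009, 0.218, 0.1263]
orientation: [-2.32, -1.654, -0.525]
contact_force: [14.1, -5.4, -3.6]
grip_width: 0.0001
gripper_force: 9.8
[34.1 83.2 16.5] -3.016708054457969 -15.137121179327952
246 253 145 150
```

View pics/s2.png

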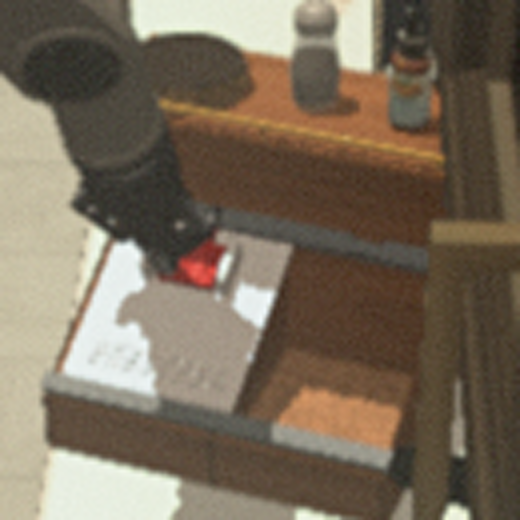

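The cover is fully open: the bay and cork are visible at (340,410) in the crop, and the push met the end stop at 15 N. I'll retreat and go to the corkscrew.

```bash

python3 -m crank '[[0,0.3,0,0,0,0],[0,0.2,-0.5,0,0,0],[0,0,-1,0,0,0],[0,0,-1,0,0,0],[0,0,-1,0,0,0],[0,0,-1,0,0,0],[0,0,-1,0,0,0],[0,0,-1,0,0,0],[0,0,-0.5,0,0,0]]'
python3 -c "
from h import *
x=status.get_obs();print(sl(x['tcp_pos']))
G=np.array([.4777,-.3953,.12]); Rd=down(19)
plan([.4777,-.3953,.24],Rp); plan(G,Rd,[.4777,-.3953,.24],Rp)
print(sorted(np.round(x['joints'],2).tolist()),x['joints'].round(2))"
```

```text
clock: 10.4
tcp_pos: [0.3849, 0.1602, 0.2526]
orientation: [-2.312, -1.659, -0.51]
contact_force: [0.4, -0.7, -0.7]
grip_width: -0.0002
gripper_force: 0.0
[ 33.2  79.8 156.2]
turn [0.    0.004 0.002] rows 1.0 | shift before turn [-22.8   13.3   -9.84] after turn [-22.74  13.34  -9.91] len 28.2
turn [ 0.183 -0.535 -0.826] rows 6.0 | shift before turn [-2.54  0.    5.44] after turn [0. 0. 6.] len 6.0
[-0.79, -0.59, -0.16, -0.05, 0.57, 0.79, 2.24] [ 0.57 -0.05 -0.79  2.24 -0.59  0.79 -0.16]
```

```bash

python3 -m crank '[[-0.76,0.443,-0.33,0,0,0],[-0.76,0.443,-0.33,0,0,0],[-0.76,0.443,-0.33,0,0,0],[-0.76,0.443,-0.33,0,0,0],[-0.76,0.443,-0.33,0,0,0],[-0.76,0.443,-0.33,0,0,0],[-0.76,0.443,-0.33,0,0,0],[-0.76,0.443,-0.33,0,0,0],[-0.76,0.443,-0.33,0,0,0],[-0.76,0.443,-0.33,0,0,0]]' 0.6
python3 -m crank '[[-0.76,0.443,-0.33,0,0,0],[-0.76,0.443,-0.33,0,0,0],[-0.76,0.443,-0.33,0,0,0],[-0.76,0.443,-0.33,0,0,0],[-0.76,0.443,-0.33,0,0,0],[-0.76,0.443,-0.33,0,0,0],[-0.76,0.443,-0.33,0,0,0],[-0.76,0.443,-0.33,0,0,0],[-0.76,0.443,-0.33,0,0,0],[-0.76,0.443,-0.33,0,0,0]]'
python3 -m crank '[[-0.76,0.443,-0.33,0,0,0],[-0.76,0.443,-0.33,0,0,0],[-0.76,0.443,-0.33,0,0,0],[-0.76,0.443,-0.33,0,0,0],[-0.76,0.443,-0.33,0,0,0],[-0.76,0.443,-0.33,0,0,0],[-0.76,0.443,-0.33,0,0,0],[-0.76,0.443,-0.33,0,0,0],[-0.76,0.443,-0.33,0,0,0],[-0.76,0.443,-0.33,0,0,0]]'
python3 -m crank '[[0,0,0,0.031,-0.089,-0.138],[0,0,0,0.031,-0.089,-0.138],[0,0,0,0.031,-0.089,-0.138],[0,0,0,0.031,-0.089,-0.138],[0,0,0,0.031,-0.089,-0.138],[0,0,0,0.031,-0.089,-0.138],[0,0,0,0,0,0]]'
python3 -c "
from h import *
plan([.4777,-.3953,.12],down(19))"
```

```text
clock: 11.4
tcp_pos: [0.4157, -0.0255, 0.2475]
orientation: [-2.311, -1.658, -0.509]
contact_force: [0.1, 0.6, -0.6]
grip_width: 0.0515
gripper_force: 0.0
clock: 12.4
tcp_pos: [0.447, -0.2116, 0.2438]
orientation: [-2.312, -1.658, -0.51]
contact_force: [0.0, -0.1, -0.1]
grip_width: 0.0514
gripper_force: 0.0
clock: 13.4
tcp_pos: [0.4775, -0.397, 0.2395]
orientation: [-2.312, -1.658, -0.509]
contact_force: [-0.1, 0.4, -0.3]
grip_width: 0.0516
gripper_force: 0.0
clock: 14.1
tcp_pos: [0.4787, -0.3933, 0.2403]
orientation: [-1.813, -2.565, 0.004]
contact_force: [-0.2, 0.1, 1.1]
grip_width: 0.0513
gripper_force: 0.0
turn [-0.003  0.001  0.011] rows 1.0 | shift before turn [-0.07 -0.07  6.01] after turn [-0.08 -0.08  6.01] len 6.0
```

Descend to z 0.12 and take one close look.

```bash

python3 -m crank '[[0,0,1,0,0,0],[0,0,1,0,0,0],[0,0,1,0,0,0],[0,0,1,0,0,0],[0,0,1,0,0,0],[0,0,1,0,0,0],[0,0,0,0,0,0]]'
python3 - <<'E'
from h import *
f=grab('wrist'); save(f,'w4.png'); np.save('w4.npy',f,allow_pickle=True)
i=f['image'].astype(int); m=((i[...,0]>1.5*i[...,1]+8)&(i[...,0]>1.5*i[...,2]+8)&(i[...,0]<150)).astype(np.uint8)
m[400:]=0
k,l,st,ce=cv2.connectedComponentsWithStats(m)
for j in range(1,k):
    if st[j,4]>300:
        print(st[j],ce[j].round(1)); rc=cv2.boxPoints(cv2.minAreaRect(np.argwhere(l==j)[:,::-1].astype(np.float32))); q=onz(f,rc,.013); print(rc.round(0).tolist(),q.round(4).tolist(),q.mean(0).round(4))
E
```

```text
clock: 14.8
tcp_pos: [0.4749, -0.3958, 0.1167]
orientation: [-1.821, -2.55, 0.003]
contact_force: [0.0, -0.1, -0.1]
grip_width: 0.0509
gripper_force: 0.0
```

View pics/w4.png

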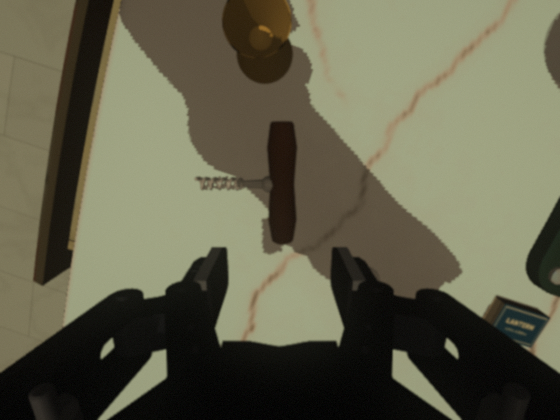

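The handle runs from (282,122) to (283,243), square to the fingers and centred between them. The worm points left to (196,183).

```bash
python3 - <<'E'
from h import *
f=np.load('w4.npy',allow_pickle=True).item()
q=onz(f,[(282,122),(283,243)],.013); e=q[0]-q[1]; m=q.mean(0); a=np.arctan2(e[1],e[0]); print(q.round(4),m,np.linalg.norm(e),np.degrees(a))
g=m-.022*e/np.linalg.norm(e); g[2]=.006; print(g); plan(g,down(np.degrees(a)-90))
E
```

```text
[[ 0.454  -0.3282  0.013 ]
 [ 0.4876 -0.4231  0.013 ]] [ 0.47080346 -0.37566304  0.013     ] 0.1006790051545061 109.50716789378266
[ 0.47814981 -0.39640023  0.006     ]
turn [-0.006 -0.003 -0.012] rows 1.0 | shift before turn [-0.06  0.12  5.62] after turn [-0.05  0.1   5.62] len 5.6
```

```bash

python3 -m crank '[[0,0.1,0.9,0,0,0],[0,0,0.9,0,0,0],[0,0,0.9,0,0,0],[0,0,0.9,0,0,0],[0,0,0.9,0,0,0],[0,0,0.9,0,0,0],[0,0,0.1,0,0,0],[0,0,0,0,0,0]]'
python3 -m crank '[[0,0,0,0,0,0],[0,0,0,0,0,0],[0,0,0,0,0,0],[0,0,0,0,0,0],[0,0,0,0,0,0]]' 0 40
python3 -m crank '[[0,0,-0.5,0,0,0],[0,0,-1,0,0,0],[0,0,-1,0,0,0],[0,0,-1,0,0,0],[0,0,-1,0,0,0],[0,0,-1,0,0,0],[0,0,-1,0,0,0],[0,0,-1,0,0,0],[0,0,-1,0,0,0],[0,0,-1,0,0,0],[0,0,-1,0,0,0],[0,0,0,0,0,0]]'
python3 - <<'E'
from h import *
# place pose: vertical-ish, tool y = -ex (worm toward ex) leaning 12deg away from shelf
Rv=down(71.2+180)
Rt=R.from_rotvec(np.radians(12)*-ey).as_matrix()@Rv
print(Rt.round(2), np.degrees(np.arccos(-Rt[2,2])), Rt[:,2]@ex)
o=status.get_obs(); print(o['joints'].round(2))
pre=w(-.03,-.063,.24); print(pre)
plan(pre,Rt); plan(w(-.025,-.063,.05),Rt,pre,Rt)
R0=R.from_rotvec(o['orientation']).as_matrix(); print(R.from_matrix(Rt@R0.T).as_rotvec())
E
```

```text
clock: 15.65
tcp_pos: [0.4792, -0.3958, 0.0106]
orientation: [-1.822, -2.559, 0.004]
contact_force: [-0.6, 0.6, 0.3]
grip_width: 0.0512
gripper_force: 0.0
clock: 16.15
tcp_pos: [0.4796, -0.3959, 0.0115]
orientation: [1.82, 2.559, -0.005]
contact_force: [-1.6, -0.3, 6.0]
grip_width: 0.0221
gripper_force: 38.9
clock: 17.35
tcp_pos: [0.4809, -0.3954, 0.2235]
orientation: [1.817, 2.557, -0.004]
contact_force: [0.3, -0.1, -0.5]
grip_width: 0.0219
gripper_force: 39.3
[[ 0.95 -0.32  0.07]
 [-0.32 -0.93  0.2 ]
 [-0.   -0.21 -0.98]] 12.000000000000018 0.20791169081775934
[ 0.85  0.42 -0.35  1.68  0.16  1.07  0.78]
[0.52197093 0.11979778 0.24      ]
turn [0.153 0.301 2.832] rows 16.0 | shift before turn [23.65 10.41 -0.95] after turn [ -6.36 -24.67   4.4 ] len 25.9
turn [0. 0. 0.] rows 0.0 | shift before turn [-0.    1.73  9.34] after turn [-0.    1.73  9.34] len 9.5
[ 0.18870757  0.18022913 -2.22457559]
```

```bash

python3 -m crank '[[0,0,0,0.0096,0.0188,0.177],[0,0,0,0.0096,0.0188,0.177],[0,0,0,0.0096,0.0188,0.177],[0,0,0,0.0096,0.0188,0.177],[0,0,0,0.0096,0.0188,0.177],[0,0,0,0.0096,0.0188,0.177],[0,0,0,0.0096,0.0188,0.177],[0,0,0,0.0096,0.0188,0.177]]'
python3 -m crank '[[0,0,0,0.0096,0.0188,0.177],[0,0,0,0.0096,0.0188,0.177],[0,0,0,0.0096,0.0188,0.177],[0,0,0,0.0096,0.0188,0.177],[0,0,0,0.0096,0.0188,0.177],[0,0,0,0.0096,0.0188,0.177],[0,0,0,0.0096,0.0188,0.177],[0,0,0,0.0096,0.0188,0.177],[0,0,0,0,0,0]]'
python3 - <<'E'
from h import *
Rt=R.from_rotvec(np.radians(12)*-ey).as_matrix()@down(71.2+180)
plan(w(-.03,-.063,.16),Rt); print(status.get_obs()['joints'].round(2))
E
```

```text
clock: 18.15
tcp_pos: [0.4789, -0.3942, 0.2188]
orientation: [-2.785, -1.155, -0.022]
contact_force: [-0.1, 0.1, -1.5]
grip_width: 0.0213
gripper_force: 39.3
clock: 19.05
tcp_pos: [0.4783, -0.3946, 0.2189]
orientation: [-2.892, 0.483, -0.04]
contact_force: [-0.5, 0.6, -0.3]
grip_width: 0.0216
gripper_force: 39.3
turn [-0.002  0.009 -0.005] rows 1.0 | shift before turn [ -6.26 -23.85   8.18] after turn [ -6.22 -23.89   8.09] len 26.0
[ 0.64  0.45  0.07  1.64 -0.25  1.14 -1.08]
```

```bash

python3 -m crank '[[-0.223,-0.852,0.29,0,0,0],[-0.223,-0.852,0.29,0,0,0],[-0.223,-0.852,0.29,0,0,0],[-0.223,-0.852,0.29,0,0,0],[-0.223,-0.852,0.29,0,0,0],[-0.223,-0.852,0.29,0,0,0],[-0.223,-0.852,0.29,0,0,0],[-0.223,-0.852,0.29,0,0,0],[-0.223,-0.852,0.29,0,0,0]]'
python3 -m crank '[[-0.223,-0.852,0.29,0,0,0],[-0.223,-0.852,0.29,0,0,0],[-0.223,-0.852,0.29,0,0,0],[-0.223,-0.852,0.29,0,0,0],[-0.223,-0.852,0.29,0,0,0],[-0.223,-0.852,0.29,0,0,0],[-0.223,-0.852,0.29,0,0,0],[-0.223,-0.852,0.29,0,0,0],[-0.223,-0.852,0.29,0,0,0]]'
python3 -m crank '[[-0.223,-0.852,0.29,0,0,0],[-0.223,-0.852,0.29,0,0,0],[-0.223,-0.852,0.29,0,0,0],[-0.223,-0.852,0.29,0,0,0],[-0.223,-0.852,0.29,0,0,0],[-0.223,-0.852,0.29,0,0,0],[-0.223,-0.852,0.29,0,0,0],[-0.223,-0.852,0.29,0,0,0],[-0.223,-0.852,0.29,0,0,0],[-0.223,-0.852,0.29,0,0,0],[0,0,0,0,0,0]]'
python3 - <<'E'
from h import *
Rt=R.from_rotvec(np.radians(12)*-ey).as_matrix()@down(71.2+180)
print(org(status.get_obs()['tcp_pos'])); plan(w(-.026,-.063,.042),Rt)
f=grab('wrist'); save(f,'w5.png')
E
```

```text
clock: 19.95
tcp_pos: [0.4933, -0.2279, 0.2011]
orientation: [-2.893, 0.48, -0.043]
contact_force: [0.1, -0.0, -1.1]
grip_width: 0.022
gripper_force: 39.3
clock: 20.85
tcp_pos: [0.5069, -0.0627, 0.1825]
orientation: [-2.892, 0.48, -0.043]
contact_force: [-0.2, 0.0, -1.4]
grip_width: 0.0217
gripper_force: 39.3
clock: 21.95
tcp_pos: [0.5216, 0.1231, 0.1618]
orientation: [-2.892, 0.473, -0.041]
contact_force: [-0.4, 0.1, -0.0]
grip_width: 0.0217
gripper_force: 39.3
[-0.02704264 -0.06158179  0.16175084]
turn [-0.004  0.009  0.004] rows 1.0 | shift before turn [0.11 1.21 5.86] after turn [0.07 1.19 5.87] len 6.0
```

View pics/w5.png

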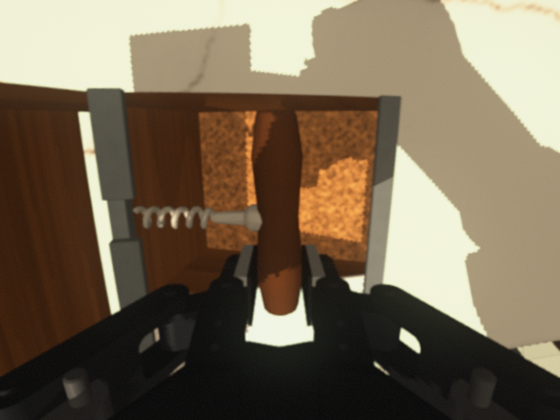

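The corkscrew is over the bay with its handle along y (280,210) and the worm toward the back at (140,215). Its far end is near the right wall, so I'll shift 4 mm left while descending.

```bash

python3 -m crank '[[-0.1,0.2,0.6,0,0,0],[-0.1,0.2,0.7,0,0,0],[0,0.2,0.8,0,0,0],[0,0.2,0.8,0,0,0],[0,0.2,0.8,0,0,0],[0,0.2,0.8,0,0,0],[0,0,0.7,0,0,0],[0,0,0.4,0,0,0],[0,0,0,0,0,0]]'
python3 -c "
from h import *
print(org(status.get_obs()['tcp_pos']))"
```

```text
clock: 22.9
tcp_pos: [0.5172, 0.1209, 0.0461]
orientation: [-2.893, 0.481, -0.04]
contact_force: [-0.4, -0.3, 0.2]
grip_width: 0.0223
gripper_force: 39.3
[-0.03052738 -0.05812832  0.04613365]
```

```bash

python3 -m crank '[[0,0,0.2,0,0,0],[0,0,0.15,0,0,0],[0,0,0,0,0,0]]'
python3 -m crank '[[0,0,0,0,0,0],[0,0,0,0,0,0],[0,0,0,0,0,0],[0,0,0,0,0,0],[0,0,0,0,0,0]]' 0.5
python3 -m crank '[[0,0,-0.4,0,0,0],[0,0,-0.7,0,0,0],[0,0,-1,0,0,0],[0,0,-1,0,0,0],[0,0,-1,0,0,0],[0,0,-1,0,0,0],[0,0,-1,0,0,0],[0,0,-1,0,0,0],[0,0,0,0,0,0]]'
python3 - <<'E'
from h import *
f=grab('wrist'); save(f,'w6.png'); np.save('w6.npy',f,allow_pickle=True); print(org(status.get_obs()['tcp_pos']))
E
```

```text
clock: 23.2
tcp_pos: [0.5185, 0.1225, 0.0406]
orientation: [-2.892, 0.48, -0.043]
contact_force: [0.0, -0.1, -1.7]
grip_width: 0.0218
gripper_force: 39.3
clock: 23.7
tcp_pos: [0.5193, 0.1234, 0.0412]
orientation: [-2.891, 0.479, -0.045]
contact_force: [1.3, 5.4, 4.8]
grip_width: 0.0427
gripper_force: 3.4
clock: 24.6
tcp_pos: [0.5106, 0.0924, 0.1823]
orientation: [-2.892, 0.483, -0.049]
contact_force: [0.6, 0.4, -0.9]
grip_width: 0.0428
gripper_force: 0.0
[-0.0594719  -0.06028104  0.18079832]
```

View pics/w6.png

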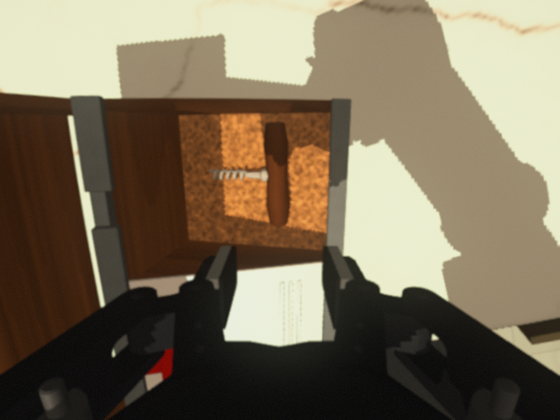

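The corkscrew rests on the cork floor, handle (277,174), worm tip (213,173), well inside the walls. Now I'll reorient to shut the cover.

```bash
python3 - <<'E'
from h import *
print(sl(status.get_obs()['tcp_pos'])); A=slope(.034,.064,.10); plan(A,Rp); plan(slope(.034,.064,.021),Rp,A,Rp); print(status.get_obs()['joints'].round(2))
E
```

```text
[-18.5 -60.3 101.1]
turn [ 0.222  0.227 -1.995] rows 11.0 | shift before turn [-6.22 -2.55 -0.51] after turn [ 2.62 -6.21  0.06] len 6.7
turn [0. 0. 0.] rows 0.0 | shift before turn [ 0.   -0.    3.95] after turn [ 0.   -0.    3.95] len 4.0
[-0.04  0.25 -0.17  2.04 -0.21  0.76 -1.96]
```

```bash

python3 -m crank '[[0,0,0,0.02,0.0206,-0.1814],[0,0,0,0.02,0.0206,-0.1814],[0,0,0,0.02,0.0206,-0.1814],[0,0,0,0.02,0.0206,-0.1814],[0,0,0,0.02,0.0206,-0.1814],[0,0,0,0.02,0.0206,-0.1814],[0,0,0,0.02,0.0206,-0.1814],[0,0,0,0.02,0.0206,-0.1814],[0,0,0,0.02,0.0206,-0.1814],[0,0,0,0.02,0.0206,-0.1814],[0,0,0,0.02,0.0206,-0.1814],[0,0,0,0,0,0]]' 0
python3 -m crank '[[0.32,-0.77,0,0,0,0],[0.32,-0.77,0,0,0,0],[0.32,-0.77,0,0,0,0],[0.32,-0.77,0,0,0,0],[0.32,-0.77,0,0,0,0],[0.32,-0.77,0,0,0,0],[0.32,-0.77,0,0,0,0],[0.32,-0.77,0,0,0,0],[0,0,0,0,0,0]]'
python3 - <<'E'
from h import *
print(sl(status.get_obs()['tcp_pos'])); plan(slope(.034,.064,.021),Rp)
f=grab('wrist')
i=f['image'].astype(int); m=((i[...,0]>2.2*i[...,1]+20)&(i[...,0]>2*i[...,2]+20)&(i[...,0]>110)&(i[...,1]<60)).astype(np.uint8)
k,l,st,ce=cv2.connectedComponentsWithStats(m)
for j in range(1,k):
    if st[j,4]>200: print(st[j],ce[j].round(1),sl(dep(f,ce[j])[0]))
E
```

```text
clock: 25.85
tcp_pos: [0.5088, 0.0928, 0.1781]
orientation: [-2.311, -1.655, -0.507]
contact_force: [0.2, -0.6, -0.0]
grip_width: -0.0002
gripper_force: 0.0
clock: 26.75
tcp_pos: [0.4057, 0.1788, 0.2012]
orientation: [-2.308, -1.661, -0.508]
contact_force: [0.3, -0.6, 0.2]
grip_width: 0.0002
gripper_force: 0.0
[33.6 66.1 99.4]
turn [-0.004  0.003  0.005] rows 1.0 | shift before turn [0.03 0.12 3.92] after turn [0.02 0.1  3.92] len 3.9
[ 250  156   64   71 3755] [281.5 196. ] [50.3 64.8 20.2]
```

```bash

python3 -m crank '[[0,0,0.8,0,0,0],[0,0,0.8,0,0,0],[0,0,0.8,0,0,0],[0,0,0.8,0,0,0],[0,0,0.6,0,0,0],[0,0,0,0,0,0]]'
python3 -c "
from h import *
x=status.get_obs();print(sl(x['tcp_pos']),x['contact_force']@N,x['contact_force']@ey)"
python3 -m crank '[[0,0.4,0,0,0,0],[0,0.5,0,0,0,0],[0,0.6,0,0,0,0],[0,0.6,0,0,0,0],[0,0.6,0,0,0,0],[0,0,0,0,0,0]]'
python3 -c "
from h import *
x=status.get_obs();print(sl(x['tcp_pos']),x['contact_force']@N,x['contact_force']@ey)"
```

```text
clock: 27.4
tcp_pos: [0.4177, 0.2078, 0.1309]
orientation: [-2.31, -1.656, -0.506]
contact_force: [-0.7, -0.5, 0.5]
grip_width: -0.0001
gripper_force: 0.0
[32.2 64.1 22.4] 0.7170571892101162 0.45639584686189105
clock: 28.0
tcp_pos: [0.4715, 0.1895, 0.1323]
orientation: [-2.313, -1.655, -0.512]
contact_force: [-0.6, -0.0, 0.6]
grip_width: 0.0004
gripper_force: 0.0
[32.8  7.3 23.7] 0.6317098497479701 0.5253393243508955
```

```bash

python3 -m crank '[[0,0.4,0.06,0,0,0],[0,0.6,0.05,0,0,0],[0,0.6,0,0,0,0],[0,0.6,0,0,0,0],[0,0.6,0,0,0,0],[0,0.5,0,0,0,0],[0,0,0,0,0,0]]'
python3 -c "
from h import *
x=status.get_obs();print(sl(x['tcp_pos']),x['contact_force']@N,x['contact_force']@ey)
f=grab('wrist');save(f,'w7.png')"
```

```text
clock: 28.7
tcp_pos: [0.5361, 0.1679, 0.1319]
orientation: [-2.317, -1.655, -0.517]
contact_force: [-1.7, -9.1, 13.5]
grip_width: 0.0001
gripper_force: 8.3
[ 33.  -60.9  23.2] 16.0657882318838 -1.3218191113652893
```

View pics/w7.png

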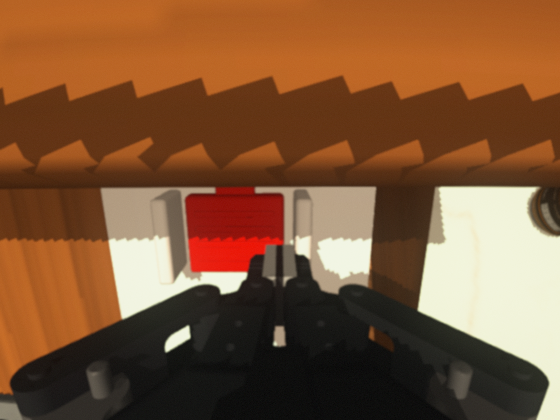

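The fingertip at (280,260) is at the right end of the pad (186–285), close to the right stop (303), but the normal force is 16 N. I'll measure the heights before going on.

```bash

python3 - <<'E'
from h import *
f=grab('wrist');np.save('w7.npy',f,allow_pickle=True)
for p in [(236,225),(195,210),(278,210),(236,265),(163,215),(303,212),(303,240),(303,255),(140,250),(340,225),(280,258),(265,262),(300,265)]: print(p,sl(dep(f,p)[0]))
x=status.get_obs();print(sl(x['tcp_pos']),x['contact_force']@N,x['contact_force']@ey,x['contact_force']@U)
E
```

```text
(236, 225) [ 51.6 -39.2  18.5]
(195, 210) [ 59.7 -19.   19.1]
(278, 210) [ 60.1 -60.5  21. ]
(236, 265) [ 29.8 -38.4  19.3]
(163, 215) [60.5 -7.  30.4]
(303, 212) [ 61.5 -72.   29.8]
(303, 240) [ 47.6 -72.3  29.6]
(303, 255) [ 40.4 -72.4  30.8]
(140, 250) [32.4 18.3  5.4]
(340, 225) [ 47.3 -94.8   5.9]
(280, 258) [ 45.3 -61.2  44.9]
(265, 262) [ 44.9 -54.9  48. ]
(300, 265) [ 40.8 -70.1  42.5]
[ 32.9 -60.8  23.2] 14.64139563323673 -2.4319191501194943 -1.7065811003518068
```

The tapered fingertip rode onto the stop's top edge because the tip was too high. I'll back off, go lower to h≈17 with a light press on the tab, and push again.

```bash

python3 -m crank '[[0,0,-0.3,0,0,0],[0,-0.4,-0.2,0,0,0],[0,-0.4,0,0,0,0],[0,0,0.3,0,0,0],[0,0,0.3,0,0,0],[0,0,0.2,0,0,0],[0,0,0,0,0,0]]'
python3 -c "
from h import *
x=status.get_obs();print(sl(x['tcp_pos']),x['contact_force']@N,x['contact_force']@ey)"
```

```text
clock: 29.5
tcp_pos: [0.5195, 0.1766, 0.1252]
orientation: [-2.313, -1.656, -0.512]
contact_force: [-1.7, -6.9, 11.7]
grip_width: -0.0003
gripper_force: 7.0
[ 32.7 -42.4  15.9] 13.62794870056957 -0.5716971514405704
```

```bash

python3 -m crank '[[0,0.2,-0.05,0,0,0],[0,0.4,0,0,0,0],[0,0.5,0,0,0,0],[0,0.5,0,0,0,0],[0,0.4,0,0,0,0],[0,0,0,0,0,0]]'
python3 -c "
from h import *
x=status.get_obs();print(sl(x['tcp_pos']),x['contact_force']@N,x['contact_force']@ey)
f=grab('wrist');print([sl(dep(f,(u,v))[0]) for u,v in [(303,220),(236,225)]])
i=f['image'].astype(int); m=((i[...,0]>2.2*i[...,1]+20)&(i[...,0]>130)&(i[...,1]<60)); m[300:]=0; v,u=np.nonzero(m); print(u.min(),u.max(),v.min(),v.max(),[sl(dep(f,((u.min()+u.max())//2+k,210))[0]) for k in (-20,-10,0,10,20)])"
```

```text
clock: 30.1
tcp_pos: [0.555, 0.1645, 0.1252]
orientation: [-2.309, -1.657, -0.506]
contact_force: [-6.1, -5.7, 11.0]
grip_width: 0.0001
gripper_force: 6.4
[ 32.8 -79.9  15.9] 13.034375423276307 3.932331388782053
[array([ 55.4, -91.7,  15.7]), array([ 52.8, -58.7,  15.7])]
219 315 154 274 [array([ 60.9, -64.5,  17.1]), array([ 60.7, -69.3,  16.6]), array([ 60.7, -74.1,  16.4]), array([ 60.4, -78.9,  15.4]), array([ 60.6, -83.8,  16. ])]
```

```bash

python3 -m crank '[[0,0.3,0,0,0,0],[0,0.3,0,0,0,0],[0,0,0,0,0,0]]'
python3 -c "
from h import *
x=status.get_obs();print(sl(x['tcp_pos']),x['contact_force']@N,x['contact_force']@ey)"
```

```text
clock: 30.45
tcp_pos: [0.5638, 0.1618, 0.125]
orientation: [-2.306, -1.658, -0.501]
contact_force: [-12.2, -4.3, 16.7]
grip_width: 0.0003
gripper_force: 9.3
[ 32.9 -89.1  15.6] 18.56114481082692 10.135789652445789
```

Firm contact at the shut end (10 N). I'll lift straight off.

```bash

python3 -m crank '[[0,0,-0.3,0,0,0],[0,-0.2,-0.4,0,0,0],[0,-0.2,-1,0,0,0],[0,0,-1,0,0,0],[0,0,-1,0,0,0],[0,0,-1,0,0,0],[0,0,-1,0,0,0],[0,0,-1,0,0,0],[0,0,0,0,0,0]]'
python3 - <<'E'
from h import *
f=grab('wrist'); save(f,'w8.png')
x=status.get_obs();print(sl(x['tcp_pos']),x['contact_force'])
i=f['image'].astype(int); m=((i[...,0]>2.2*i[...,1]+20)&(i[...,0]>130)&(i[...,1]<60)); m[300:]=0; v,u=np.nonzero(m); print(u.min(),u.max(),v.min(),v.max())
c=(u.min()+u.max())//2; print([sl(dep(f,(c+a,b))[0]) for a,b in((0,180),(-15,180),(15,180),(0,190),(-15,190),(15,190))])
E
```

```text
clock: 31.35
tcp_pos: [0.5426, 0.1086, 0.249]
orientation: [-2.314, -1.657, -0.514]
contact_force: [-0.4, -0.2, -0.4]
grip_width: 0.0002
gripper_force: 0.0
[ 33.2 -85.2 150.8] [-0.53187838 -0.5744918   0.27162695]
238 291 186 210
[array([ 54.1, -73.2,  24.3]), array([ 54.1, -59.8,  23.9]), array([ 54.3, -86.6,  25.4]), array([ 44.9, -73.1,  23.9]), array([ 45.1, -59.6,  24.9]), array([ 45.4, -86.6,  26.1])]
```

View pics/w8.png

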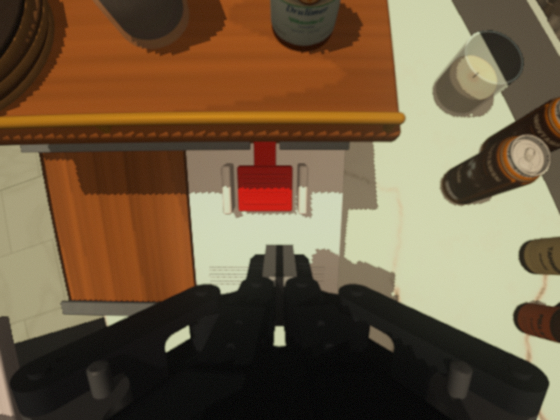

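The cover is shut, with the pad at (265,187), y −73 mm as at the start. The tab is up, 24 mm above the face. The robot is touching nothing.

```bash
python3 -c "
from bench import r
print(r.hand_in())"
```

```text
the job is handed in; nothing more can be done
None
```

The corkscrew is on the cork floor of the right bay and the cover is shut with its red tab up; I kept the arm clear of the jigger, lime and glass and handed the job in at about 31 s, with no verdict returned.

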